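# Sort tagged battery packs into the swivel rack

### The arm

A 6-joint arm with a two-finger parallel gripper is mounted at the origin on the work surface. World frame = base frame: x ahead of the robot, y to its left, z up, the work surface at z = 0. Lengths are in mm, angles in rad, forces in N, time in s.
With the tool pointing down it reaches from about 350 to 875 mm from the base axis. Payload 4.2 kg.
Tool frame: the origin (TCP) lies on the mounting face of the last link; the fingertips stand 173 mm ahead of it and the grasp point (between the pads) lies 155 mm ahead of it; z points along the fingers, y is the line along which they close (so a half turn about z gives the same grasp; the last joint's range is limited). The gripper opens to 85 mm and grips with 20 to 120 N. Pads are 22 mm wide; open, the fingers measure 114 mm over their backs; the gripper's body (76 mm by 85 mm) begins 54 mm behind the grasp point. The pads swing forward as they close: fully open they stand 13 mm farther back than shut.
Start: joints at [1.496, 0.385, 0.008, 0, -1.194, -0.259], TCP at [204.74, 590.493, 404.712] pointing down, gripper open.
Joint ranges: [-3.14, 3.14], [-1.21, 2.06], [-1.07, 1.41], [-3.16, 2.05], [-2.99, -0.16], [-3.1, 3.1]. Speed limits (rad/s): [2.79, 2.79, 3.14, 3.14, 3.14, 3.14].

### API

Orientations are given as a unit quaternion [x, y, z, w].
In Python, from bench import arm gives the robot as it stands. The module is installed in compiled form; this text tells all that it offers.
- The arm moves only by the tool move_arm, never from a script. Its arguments are lists of equal length, an entry for each row: "fingers": the finger opening in mm, from 0 to 85.4; "travel": the shift along the tool's x, y, z in mm, a list of three; "dr": the turn, a rotation vector about the tool's x, y, z in rad, a list of three. A call has 1 to 10 rows; each row is the pose to reach, as a shift and turn from the pose commanded when the call began, along the tool's axes at that moment; what a row does not reach only later rows make up. A row lasts 1/10 s, in which the tool goes at most 50 mm and 8.59 degrees, less where a joint would pass 70% of its speed; a pose out of reach is approached as far as the arm can. A call with a gripper value outside its range is refused whole. The fingers move at their own pace and stop on an object; the grip force is fixed at half the most. Time passes only in rows, so rows that repeat a pose let the fingers close. It gives the time, the measured TCP pose, the force, the opening and the grip force at its end, in the units of the state.
- arm.read_state(): the state, without advancing time (a new reading comes with each control period).
- arm.get_image(name): name is "scene" or "top" or "wrist"; returns the picture (480x640x3 uint8, red, green, blue); there is no depth.
- arm.camera_model(name): a dict with "intrinsics" (3x3 intrinsics, pixels), "pose" (4x4, takes a point from camera to world coordinates). Camera axes: x right, y up, looking along -z (the intrinsics and any distortion apply to the point x, -y, -z); pixel columns grow to the right and rows downward; lengths in mm; the calibration is good to about 2 mm. A picture is of the moment at which its call begins: read the wrist's pose just before it. camera_model takes no time and is no camera call; for the wrist camera it gives the pose at the moment of the call.
- arm.job_done(): hands the job in; it is judged then, once.
The state is a dict: "clock": time; "joints": joint angles; "joint_vel": joint speeds; "joint_efforts": joint torques, N m; "position": TCP position; "ee_rot": TCP orientation; "contact_force": force on the tool from outside, world axes, zero at the start; "wrist_torque": the same for the moment, N m; "gripper_width": finger opening in mm; "grasp_force": force on a finger pad.
Only numpy, scipy, OpenCV 4.12 (cv2) and the standard library are available. Lean on these libraries where they do the work, as an engineer would, in place of code of your own. Each camera call takes 0.05 s, during which the arm holds its last target. There are 200 camera calls.

### The job

First turn the swivel rack by its upright post until it clicks into its detent, so that its two nests open towards the battery packs. Then slide the pack with the green tag into the green nest and the pack with the red tag into the red nest, each fully home against the back wall, leaving the rack in its detent. Keep the packs flat on the bench all the way (slide, do not lift), and do not shift the other things lying about.

Things in the scene. Friction and masses are not known exactly. Their poses are not given: they have to be found in the camera images.
- pack_green: cordless-tool battery pack, black with a yellow band round it, with a square green tag (52 x 50 mm) on top. Block 100 mm long (its x) by 76 mm wide (its y), 46 mm high, with a low grey slide shoe (84 x 56 mm) on top up to 51 mm; 0.45 kg or so. Origin: centre of its underside. It lies flat on the bench, its x pointing roughly along +y
- pack_red: cordless-tool battery pack, black with a yellow band round it, with a square red tag (52 x 50 mm) on top. Block 100 mm long (its x) by 76 mm wide (its y), 46 mm high, with a low grey slide shoe (84 x 56 mm) on top up to 51 mm; 0.45 kg or so. Origin: centre of its underside. It lies flat on the bench, its x pointing roughly along +y
- rack (a joint): angle (rad) of the swivel rack about its upright axis, positive counterclockwise seen from above; 0 = in the detent (nests open towards -y of the base); 0.6 to 1.2 at the start. Takes 5 to 10 N at the post; a sprung plunger clicks in at 0; stops at -0.35 and 1.45
- rack_base: fixed base of the swivel rack; origin on the bench at the swivel axis (its z). At joint 0 the rack's axes are those of the base, the mouths of its nests towards the base's -y. The turning disc (radius 142 mm) is flush with the bench, so packs slide straight onto it. A blue plunger block 50 x 36 mm, 34 mm high, stands 176 mm from the axis towards +y of the base
- nest_pass (a point): green nest: point on the bench where a pack's underside centre lies when fully home. Axes turn with the rack; the pack enters towards +y, its long side along y. Inside 92 mm wide (x -46 to 46); walls 40 mm high, 6 mm thick; back wall at y = 50 mm, mouth at y = -60, outer wall flared outwards by 15 mm from there to y = -90. One 6 mm wall parts the two nests
- nest_reject (a point): red nest on the rack, the same as the green one, 98 mm from it along +x of the rack
- rack_post (a point): centre of the top of the rack's upright post: round, 16 mm diameter, 110 mm high, black grip on its upper 35 mm; it stands behind the back wall of the green nest, 119 mm from the swivel axis, at (-75, 92) mm in the rack's axes
- socket_large: bystander: steel socket standing on the bench between the packs and the rack, 44 mm diameter, 46 mm high, loose; origin at the underside centre
- socket_small: bystander: steel socket, 34 mm diameter, 40 mm high, standing loose; origin at the underside centre
- spare_pack: bystander: the same kind of battery pack with no tag, to be left alone; origin at the underside centre, long side along its x
- wrench: bystander: flat steel wrench 180 mm long along its x, loose, beyond the packs; origin about mid-length
Things that resemble listed ones, but are neither listed nor needed, are in the scene too. What is shaped like the pack_green but orange is not meant.

How it is judged:
By the outcome, as a careful person would: the job done as asked, in the order asked, and still so for the second after the job is handed in, with the robot touching nothing.
It also fails if it takes over 70 s, if anything falls off the work surface, if the arm or the gripper's body presses on something with over 40 N, if the wrist force passes 120 N, or if a joint passes its speed limit or range.

## Working session

There is one attempt and no reset: what is moved stays moved. The work goes in short steps, Python scripts to look and compute and a tool call to move; the robot and the scene stay as the last step left them, time stands still between calls to the robot, and variables do not carry over. Pictures are saved under pics/ and viewed, at most 10 in all, crops included, and the job is handed in when it is done.

Besides the shell and the picture viewer there is one more tool, called after "Emit:" as name(argument=value, ...), one argument or row to a line, values as JSON. move_arm: Moves the arm, as the interface text tells. Its arguments: {"type":"object","properties":{"fingers":{"type":"array","items":{"type":"number"}},"travel":{"type":"array","items":{"type":"array","items":{"type":"number"}}},"dr":{"type":"array","items":{"type":"array","items":{"type":"number"}}}},"required":["fingers","travel","dr"]}

```bash
mkdir -p pics; cat > h.py <<'E'
from bench import arm
import numpy as np, cv2
from scipy.spatial.transform import Rotation as R
def shot(name,f):
    m=arm.camera_model(name); im=arm.get_image(name); cv2.imwrite('pics/'+f,im[:,:,::-1]); return im,m
def px2w(m,u,v,z):
    K=np.array(m['intrinsics']);P=np.array(m['pose'])
    d=np.linalg.inv(K)@[u,v,1]; d=P[:3,:3]@[d[0],-d[1],-d[2]]; o=P[:3,3]
    return o+d*(z-o[2])/d[2]
def w2px(m,p):
    K=np.array(m['intrinsics']);P=np.array(m['pose'])
    c=P[:3,:3].T@(np.array(p,float)-P[:3,3]); q=K@[c[0],-c[1],-c[2]]; return q[:2]/q[2]
E
python3 - <<'E'
from h import *
s=arm.read_state(); print(s)
for n in ['top','scene']:
    im,m=shot(n,n+'0.png'); print({k:np.array(v).round(3).tolist() if k in('intrinsics','pose') else v for k,v in m.items()})
E
```

```text
{'clock': 0.0, 'joints': array([ 1.49558335e+00,  3.85566813e-01,  6.64967326e-03, -5.19237959e-04,
       -1.19400580e+00, -2.58563924e-01]), 'joint_vel': array([-9.33109156e-05,  4.38952884e-04, -8.25192851e-04,  2.59484149e-04,
       -6.44017899e-04, -5.70957232e-04]), 'joint_efforts': array([ 9.68204768e-04, -3.92288840e+01,  1.88397628e+01,  4.18595999e+00,
       -4.70694155e-03,  5.11492971e-06]), 'position': array([204.6768021 , 590.32408267, 403.62131221]), 'ee_rot': array([ 9.86089913e-01, -1.66209190e-01, -1.42949028e-04,  1.08093336e-03]), 'contact_force': array([ 0.47553315, -0.36450761,  0.50316017]), 'wrist_torque': array([ 0.0010835 ,  0.02144609, -0.01086798]), 'grasp_force': 0.0, 'gripper_width': 84.92400628498645}
{'intrinsics': [[473.058, 0.0, 320.798], [0.0, 473.058, 243.031], [0.0, 0.0, 1.0]], 'pose': [[-0.011, 0.992, -0.125, 413.933], [-1.0, -0.009, 0.012, -1.013], [0.011, 0.125, 0.992, 1273.415], [0.0, 0.0, 0.0, 1.0]]}
{'intrinsics': [[535.903, 0.0, 318.401], [0.0, 535.903, 244.788], [0.0, 0.0, 1.0]], 'pose': [[0.726, -0.564, 0.393, 987.176], [0.687, 0.605, -0.401, -447.111], [-0.011, 0.562, 0.827, 1012.128], [0.0, 0.0, 0.0, 1.0]]}
```

View pics/top0.png

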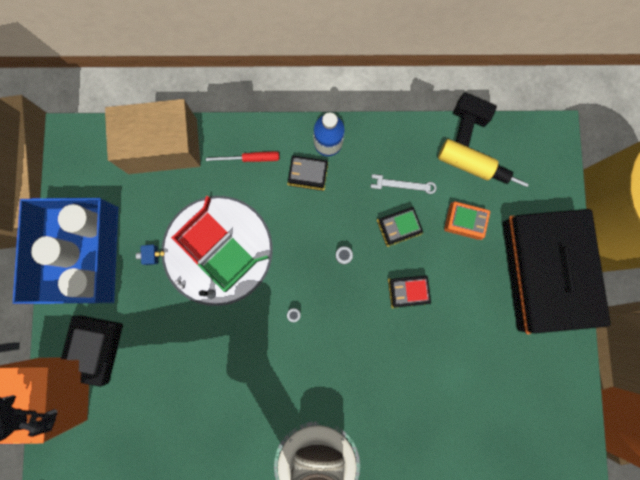

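View pics/scene0.png

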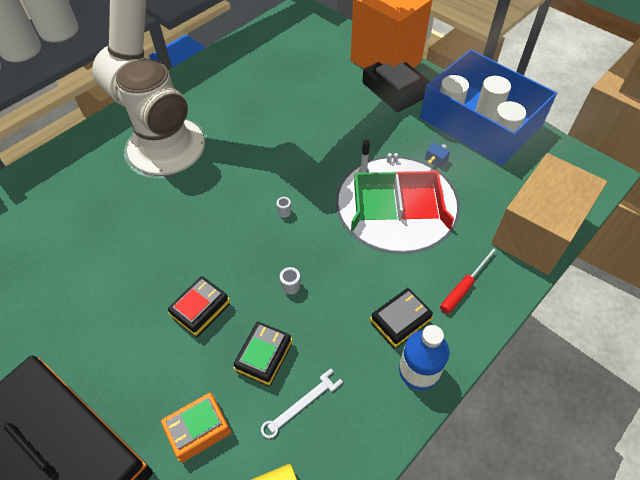

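The top view shows the rack disc at (217,250), with its mouth facing up-right. The plunger block is at (148,254), to the disc's left, so base +y is roughly world +y. Candidates for the packs and sockets:
- **Green-tag packs:** the black/yellow one at (400,225). The orange one at (468,219) is the decoy.
- **Red-tag pack:** (410,291).
- **Untagged spare:** (308,172).
- **Sockets:** large at (344,255), small at (293,315).

Next I check the choice in close crops.

```bash
python3 - <<'E'
from h import *
im=cv2.imread('pics/top0.png')
a=cv2.resize(im[190:310,135:290],None,fx=5,fy=5,interpolation=cv2.INTER_CUBIC)[:, :775]
b=cv2.resize(im[185:325,320:500],None,fx=4.4,fy=4.2,interpolation=cv2.INTER_CUBIC) if 0 else cv2.resize(im[190:315,330:490],None,fx=5,fy=4.8 if 0 else 5,interpolation=cv2.INTER_CUBIC)[:600]
cv2.imwrite('pics/a.png',a);cv2.imwrite('pics/b.png',b[:600])
E
```

```text
(no output)
```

View pics/a.png

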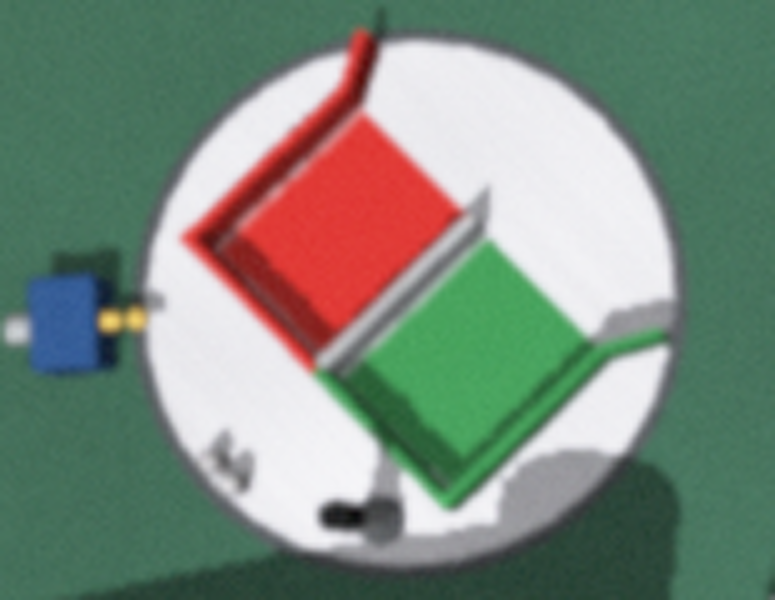

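View pics/b.png

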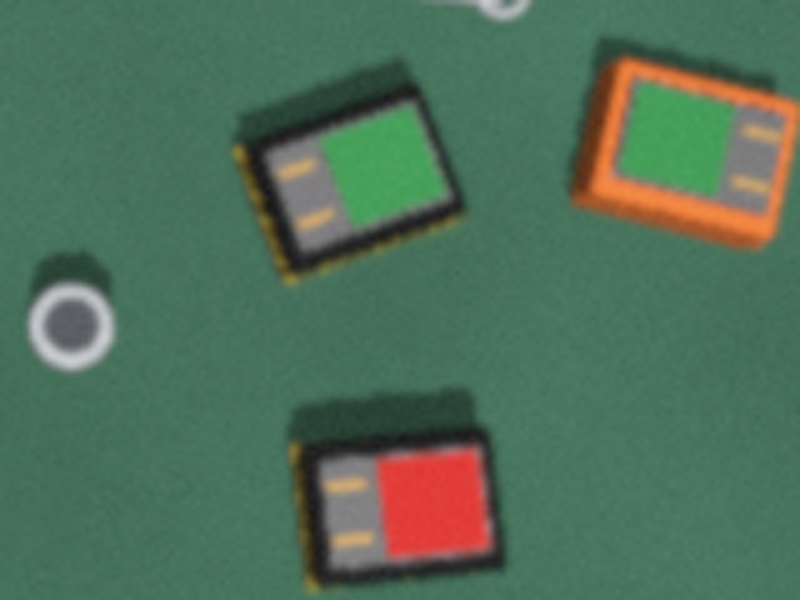

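Green-tagged black pack: top corners at crop (247,147), (417,90), (463,205), (295,268). Red-tagged pack: (300,447), (487,430), (503,565), (320,580). The orange one on the right is the decoy. Post top is at (337,515) in the rack crop and disc centre at about (412,303).

```bash
cat >> h.py <<'E'
def fit(src,dst):
    src=np.array(src,float);dst=np.array(dst,float)[:,:2];a=src-src.mean(0);b=dst-dst.mean(0)
    th=np.arctan2((a[:,0]*b[:,1]-a[:,1]*b[:,0]).sum(),(a*b).sum())
    Rm=np.array([[np.cos(th),-np.sin(th)],[np.sin(th),np.cos(th)]]); t=dst.mean(0)-Rm@src.mean(0)
    return t,th,np.linalg.norm(src@Rm.T+t-dst,axis=1)
E
python3 - <<'E'
from h import *
m=arm.camera_model('top')
A=lambda u,v,z:px2w(m,u/5+135-.4,v/5+190-.4,z)
B=lambda u,v,z:px2w(m,u/5+330-.4,v/5+190-.4,z)
C=[(A(142,303,0)+A(683,303,0))/2,(A(412,35,0)+A(412,570,0))/2];print('disc',C, A(683,303,0)-A(142,303,0),A(412,35,0)-A(412,570,0))
c=np.array([C[1][0],C[0][1]])
post=A(337,515,110);bl=A(64,324,34);print('post',post,bl)
base=np.arctan2(*(bl[:2]-c)[::-1])-np.pi/2
ang=np.arctan2(*(post[:2]-c)[::-1])-np.arctan2(92,-75);print('base yaw',base,'postr',np.linalg.norm(post[:2]-c),np.linalg.norm(bl[:2]-c),'ang',ang, ang-base)
w=[A(185,237,40),A(450,507,40),A(350,92,40),A(602,350,40)]
# rack frame
for p in w:
    d=p[:2]-c; print('wall in rack',np.array([[np.cos(ang),np.sin(ang)],[-np.sin(ang),np.cos(ang)]])@d)
print('wall ang',np.arctan2(*(w[0]-w[1])[:2][::-1]))
K=[(50,38),(-50,38),(-50,-38),(50,-38)]
# NW in image = +x world,+y world ; pack x ~ +y world => pack y ~ -x world: NW=(+50,-38)
K=[(50,-38),(-50,-38),(-50,38),(50,38)]
print('G',fit(K,[B(*p,46) for p in [(247,147),(417,90),(463,205),(295,268)]]))
print('R',fit(K,[B(*p,46) for p in [(300,447),(487,430),(503,565),(320,580)]]))
print('sockL',B(71,326,46), 'sockS',px2w(m,293.5,315,40),'spare',px2w(m,308,172,48))
E
```

```text
disc [array([557.89689959, 263.85835556,   0.        ]), array([560.24476703, 264.34625584,   0.        ])] [  -2.77326577 -291.66245665    0.        ] [290.98183453   4.87713696   0.        ]
post [441.70469633 276.15953511 110.        ] [544.70482453 439.14843507  34.        ]
base yaw 0.08842156043185234 postr 119.17662262535141 175.97756046171548 ang 0.7834428960641175 0.6950213356322652
wall in rack [99.3328354  58.47229766]
wall in rack [-100.99037828   59.24014294]
wall in rack [ 93.82540547 -55.72913205]
wall in rack [-98.80094595 -53.10656779]
wall ang 0.7796098828433732
G (array([ 614.73785586, -226.74206953]), np.float64(1.9084430504653305), array([3.93119293, 5.97332854, 5.4096866 , 4.73390187]))
R (array([ 442.62675647, -245.59617434]), np.float64(1.654825878327374), array([3.12004766, 3.82503802, 3.23364558, 4.97382741]))
sockL [537.48829376 -75.47671874  46.        ] sockS [383.47332745  56.47335547  40.        ] spare [759.56083538  16.23790325  48.        ]
```

```bash
cat >> h.py <<'E'
def rel(targets):
    """targets: world TCP (x,y,z[,tool-y line angle]); prints tool-frame travel & dr z"""
    s=arm.read_state(); Q=R.from_quat(s['ee_rot']); p=s['position']
    print('t',round(s['clock'],2),'pos',p.round(1),'F',s['contact_force'].round(1),'w',round(s['gripper_width'],1),'j6',s['joints'][5].round(2))
    ty=Q.apply([0,1,0]); a=np.arctan2(ty[1],ty[0]); e=Q.apply([0,0,1]); print('tooly ang',a.round(3),'tilt',e[:2].round(4))
    for T in targets:
        t=Q.inv().apply(np.array(T[:3])-p).round(1)
        d=0
        if len(T)>3: d=-((T[3]-a+np.pi/2)%np.pi-np.pi/2)
        print([round(float(v),1) for v in T],'->',t.tolist(),'drz',round(d,3))
E
python3 - <<'E'
from h import *
rel([(441.7,276.2,330),(441.7,276.2,247)])
E
```

```text
t 0.1 pos [204.7 590.3 403.7] F [-0.1  1.2 -0.3] w 85.3 j6 -0.26
tooly ang -1.905 tilt [-0.0005 -0.0019]
[441.7, 276.2, 330.0] -> [326.9, 219.0, 74.2] drz 0
[441.7, 276.2, 247.0] -> [326.9, 218.8, 157.2] drz 0
```

Emit:
move_arm(
  fingers=[60,60,60,60,60,60,60,60,60,60],
  travel=[
    [40,27,0],
    [80,54,0],
    [120,80,0],
    [160,107,0],
    [200,134,20],
    [240,161,40],
    [280,188,60],
    [310,208,70],
    [327,219,74],
    [327,219,74],
  ],
  dr=[
    [0,0,0],
    [0,0,0],
    [0,0,0],
    [0,0,0],
    [0,0,0],
    [0,0,0],
    [0,0,0],
    [0,0,0],
    [0,0,0],
    [0,0,0],
  ],
)

```text
clock: 1.1
position: [442.8, 274.1, 329.3]
ee_rot: [0.986, -0.168, -0.001, 0.001]
contact_force: [-0.3, 0.9, -0.7]
gripper_width: 59.8
grasp_force: 0.0
```

```bash
python3 - <<'E'
from h import *
rel([(441.7,276.2,247)])
E
```

```text
t 1.1 pos [442.8 274.1 329.3] F [-0.3  0.9 -0.7] w 59.8 j6 0.37
tooly ang -1.909 tilt [-0.0023 -0.0025]
[441.7, 276.2, 247.0] -> [-1.6, -1.8, 82.3] drz 0
```

Emit:
move_arm(
  fingers=[60,60,60,0,0,0,0,0,0,0],
  travel=[
    [0,0,30],
    [0,0,60],
    [0,0,82],
    [0,0,82],
    [0,0,82],
    [0,0,82],
    [0,0,82],
    [0,0,82],
    [0,0,82],
    [0,0,82],
  ],
  dr=[
    [0,0,0],
    [0,0,0],
    [0,0,0],
    [0,0,0],
    [0,0,0],
    [0,0,0],
    [0,0,0],
    [0,0,0],
    [0,0,0],
    [0,0,0],
  ],
)

```text
clock: 2.1
position: [442.2, 277.2, 250.3]
ee_rot: [0.986, -0.166, 0.001, -0.001]
contact_force: [-2.5, 2.7, 6.0]
gripper_width: 14.1
grasp_force: 58.8
```

```bash
python3 - <<'E'
from h import *
s=arm.read_state();p=s['position'];c=np.array([560,264]);d0=np.arctan2(92,-75)
r=p[:2]-c; a=np.arctan2(r[1],r[0])%(2*np.pi)-d0; print('ang',a,np.linalg.norm(r))
rel([tuple(c+119*np.array([np.cos(t+d0),np.sin(t+d0)]))+(p[2],) for t in np.linspace(a,0.088,11)[1:]])
E
```

```text
ang 0.7756049870594244 118.54856181464393
t 2.1 pos [442.2 277.2 250.3] F [-2.5  2.7  6. ] w 14.1 j6 0.37
tooly ang -1.904 tilt [0.0023 0.0026]
[442.9, 285.3, 250.3] -> [-2.0, -7.9, 0.0] drz 0
[444.7, 293.3, 250.3] -> [-2.9, -16.1, 0.0] drz 0
[446.9, 301.2, 250.3] -> [-3.3, -24.2, 0.1] drz 0
[449.8, 308.8, 250.3] -> [-3.2, -32.4, 0.1] drz 0
[453.1, 316.3, 250.3] -> [-2.5, -40.6, 0.1] drz 0
[457.0, 323.5, 250.3] -> [-1.2, -48.6, 0.2] drz 0
[461.3, 330.5, 250.3] -> [0.6, -56.6, 0.2] drz 0
[466.1, 337.1, 250.3] -> [3.0, -64.4, 0.2] drz 0
[471.3, 343.4, 250.3] -> [5.9, -72.1, 0.2] drz 0
[477.0, 349.3, 250.3] -> [9.3, -79.5, 0.3] drz 0
```

Emit:
move_arm(
  fingers=[0,0,0,0,0,0,0,0,0,0],
  travel=[
    [-2,-8,0],
    [-3,-16,0],
    [-3.3,-24,0],
    [-3.2,-32,0],
    [-2.5,-40.5,0],
    [-1.2,-48.5,0],
    [0.6,-56.5,0],
    [3,-64.5,0],
    [6,-72,0],
    [6,-72,0],
  ],
  dr=[
    [0,0,0],
    [0,0,0],
    [0,0,0],
    [0,0,0],
    [0,0,0],
    [0,0,0],
    [0,0,0],
    [0,0,0],
    [0,0,0],
    [0,0,0],
  ],
)

```text
clock: 3.1
position: [468.9, 341.2, 249.9]
ee_rot: [0.986, -0.168, -0.003, 0.003]
contact_force: [-14.5, -3.0, 15.0]
gripper_width: 14.3
grasp_force: 61.1
```

```bash
python3 - <<'E'
from h import *
s=arm.read_state();p=s['position'];c=np.array([560,264]);d0=np.arctan2(92,-75)
r=p[:2]-c; a=np.arctan2(r[1],r[0])%(2*np.pi)-d0; print('ang',a,np.linalg.norm(r))
rel([tuple(c+119*np.array([np.cos(t+d0),np.sin(t+d0)]))+(p[2],) for t in np.linspace(0.16,0.04,7)])
E
```

```text
ang 0.1836833512317706 119.42355994766662
t 3.1 pos [468.9 341.2 249.9] F [-14.5  -3.   15. ] w 14.3 j6 0.33
tooly ang -1.908 tilt [-0.0077 -0.0054]
[471.1, 343.1, 249.9] -> [1.4, -2.5, -0.0] drz 0
[472.7, 344.8, 249.9] -> [2.4, -4.7, -0.0] drz 0
[474.3, 346.6, 249.9] -> [3.3, -6.8, -0.1] drz 0
[476.0, 348.3, 249.9] -> [4.3, -9.0, -0.1] drz 0
[477.7, 349.9, 249.9] -> [5.4, -11.1, -0.1] drz 0
[479.4, 351.6, 249.9] -> [6.5, -13.2, -0.1] drz 0
[481.2, 353.2, 249.9] -> [7.6, -15.3, -0.2] drz 0
```

Emit:
move_arm(
  fingers=[0,0,0,0,0,0],
  travel=[
    [0.6,-1.5,0],
    [1.3,-3,0],
    [2,-4.5,0],
    [2.7,-6,0],
    [3.4,-7.5,0],
    [3.4,-7.5,0],
  ],
  dr=[
    [0,0,0],
    [0,0,0],
    [0,0,0],
    [0,0,0],
    [0,0,0],
    [0,0,0],
  ],
)

```text
clock: 3.7
position: [473.7, 347.0, 249.8]
ee_rot: [0.986, -0.168, -0.003, 0.002]
contact_force: [-12.3, 0.4, 9.1]
gripper_width: 14.5
grasp_force: 60.5
```

Emit:
move_arm(
  fingers=[0,0,0],
  travel=[
    [0.6,-1,0],
    [1,-2,0],
    [1,-2,0],
  ],
  dr=[
    [0,0,0],
    [0,0,0],
    [0,0,0],
  ],
)

```text
clock: 4.0
position: [477.6, 350.4, 249.8]
ee_rot: [0.986, -0.167, -0.001, -0.001]
contact_force: [-5.8, 1.2, 4.6]
gripper_width: 14.2
grasp_force: 60.3
```

```bash
python3 - <<'E'
from h import *
s=arm.read_state();p=s['position'];c=np.array([560,264]);d0=np.arctan2(92,-75)
r=p[:2]-c; a=np.arctan2(r[1],r[0])%(2*np.pi)-d0; print('ang',a,np.linalg.norm(r));rel([])
im,m=shot('top','top1.png')
cv2.imwrite('pics/c.png',cv2.resize(im[190:310,135:290,::-1],None,fx=5,fy=5,interpolation=cv2.INTER_CUBIC))
E
```

```text
ang 0.07742000255963921 119.42163337218595
t 4.0 pos [477.6 350.4 249.8] F [-5.8  1.2  4.6] w 14.2 j6 0.33
tooly ang -1.906 tilt [-0.001   0.0014]
```

View pics/c.png

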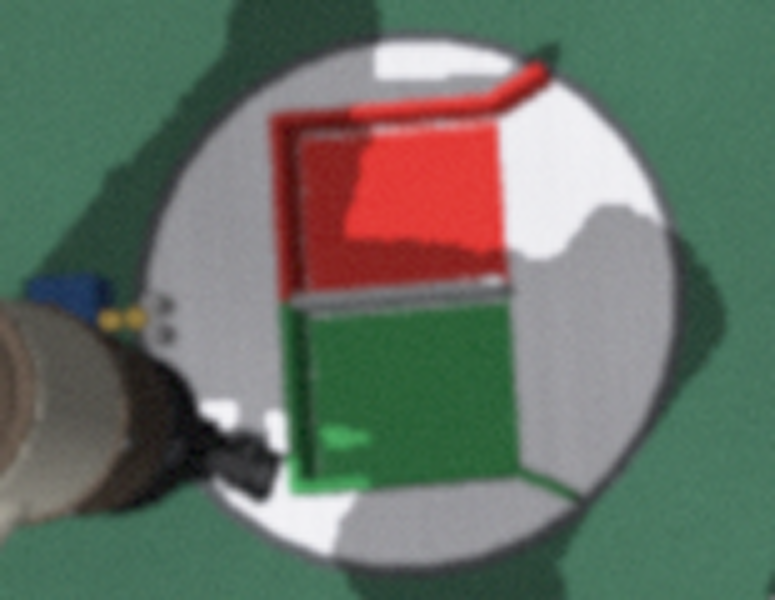

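The plunger at (140,320) now sits between the two lugs at (162,303) and (165,333), and the force dropped as the post jumped forward, so the rack clicked in. Releasing the post now.

Emit:
move_arm(
  fingers=[30,60,60,60,60,60,60],
  travel=[
    [0,0,0],
    [0,0,0],
    [0,0,0],
    [0,0,-30],
    [0,0,-70],
    [0,0,-110],
    [0,0,-110],
  ],
  dr=[
    [0,0,0],
    [0,0,0],
    [0,0,0],
    [0,0,0],
    [0,0,0],
    [0,0,0],
    [0,0,0],
  ],
)

```text
clock: 4.75
position: [479.8, 350.8, 365.4]
ee_rot: [0.986, -0.166, 0.004, -0.005]
contact_force: [0.2, 0.1, 0.5]
gripper_width: 60.0
grasp_force: 0.0
```

```bash
python3 - <<'E'
from h import *
m=arm.camera_model('top')
A=lambda u,v,z:px2w(m,u/5+135-.4,v/5+190-.4,z)
P=[A(275,117,40),A(293,490,40),A(495,100,40),A(520,475,40)]
o,th,e=fit([(101,56),(-101,56),(101,-60),(-101,-60)],P);print('nest mid',o,th,e)
M=R.from_euler('z',th).as_matrix()[:2,:2]
print('pass',o+M@[-49,0],'rej',o+M@[49,0])
g=np.array([614.7,-226.7]);y=1.908
q=g-30*np.array([np.cos(y),np.sin(y)]);print(q)
rel([(*q,360,y+np.pi/2)])
E
```

```text
nest mid [558.24873749 266.54059593] 0.0714797478371716 [2.06004758 3.06117908 2.19083399 1.55124545]
pass [509.37386339 263.04107011] rej [607.1236116  270.04012174]
[ 624.62548625 -255.01050552]
t 4.75 pos [479.8 350.8 365.4] F [0.2 0.1 0.5] w 60.0 j6 0.33
tooly ang -1.904 tilt [0.0098 0.0086]
[624.6, -255.0, 360.0, 3.5] -> [334.9, 525.2, 1.6] drz 0.901
```

Emit:
move_arm(
  fingers=[85,85,85,85,85,85,85,85,85,85],
  travel=[
    [13,20,0],
    [38,60,0],
    [65,102,0],
    [91,143,0],
    [118,185,0],
    [144,226,0],
    [171,268,0],
    [197,309,0],
    [224,351,0],
    [250,392,0],
  ],
  dr=[
    [0,0,0.1],
    [0,0,0.2],
    [0,0,0.3],
    [0,0,0.4],
    [0,0,0.5],
    [0,0,0.6],
    [0,0,0.7],
    [0,0,0.8],
    [0,0,0.9],
    [0,0,0.9],
  ],
)

```text
clock: 5.75
position: [586.3, -104.6, 358.3]
ee_rot: [0.815, -0.579, -0.0, 0.0]
contact_force: [0.5, 0.5, 0.6]
gripper_width: 85.0
grasp_force: 0.0
```

```bash
python3 - <<'E'
from h import *
rel([(624.6,-255,360,.338),(614.7,-226.7,360,.338)])
E
```

```text
t 5.75 pos [ 586.3 -104.6  358.3] F [0.5 0.5 0.6] w 85.0 j6 0.24
tooly ang -2.807 tilt [-0.0003 -0.0001]
[624.6, -255.0, 360.0, 0.3] -> [154.6, 13.2, -1.6] drz -0.003
[614.7, -226.7, 360.0, 0.3] -> [124.7, 13.3, -1.6] drz -0.003
```

Emit:
move_arm(
  fingers=[85,85,85,85,85,85],
  travel=[
    [40,3,0],
    [80,6,0],
    [120,8,0],
    [145,10,0],
    [145,10,0],
    [145,10,0],
  ],
  dr=[
    [0,0,0],
    [0,0,0],
    [0,0,0],
    [0,0,0],
    [0,0,0],
    [0,0,0],
  ],
)

```text
clock: 6.35
position: [624.5, -243.0, 357.6]
ee_rot: [0.815, -0.579, -0.001, 0.0]
contact_force: [-0.4, -0.1, -0.2]
gripper_width: 85.2
grasp_force: 0.0
```

```bash
python3 - <<'E'
from h import *
rel([(624.6,-255,360,.338)])
im,m=shot('wrist','w1.png'); np.save('m1.npy',m,allow_pickle=True)
for z in (0,46): print(w2px(m,[624.6,-255,z]),w2px(m,[614.7,-226.7,z]))
E
```

```text
t 6.35 pos [ 624.5 -243.   357.6] F [-0.4 -0.1 -0.2] w 85.2 j6 0.47
tooly ang -2.806 tilt [-0.0015  0.0005]
[624.6, -255.0, 360.0, 0.3] -> [11.3, 3.8, -2.4] drz -0.003
[322.34166809 202.65198779] [322.34553879 233.39359402]
[322.79041639 213.80744736] [322.78133104 248.75972609]
```

View pics/w1.png

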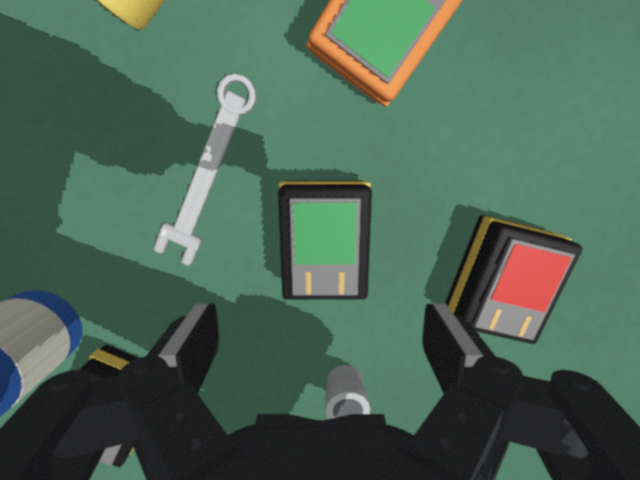

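The wrist view shows the green pack square to the tool, with top-face corners at (280,187), (371,187), (368,298), (283,298). The spacing to the orange decoy and red pack is ample.

```bash
python3 - <<'E'
from h import *
m=np.load('m1.npy',allow_pickle=True).item()
# image top = rear of pack (away from terminals); image right = red side(-x world) = pack +y
K=[(-50,-38),(-50,38),(50,38),(50,-38)]
t,th,e=fit(K,[px2w(m,*p,46) for p in [(280,187),(371,187),(368,298),(283,298)]]);print(t,th,e)
u=np.array([np.cos(th),np.sin(th)])
for d in (30,): rel([(*(t-d*u),300,th+np.pi/2),(*(t-d*u),200,th+np.pi/2)])
E
```

```text
[ 613.57480327 -230.38961693] 1.9079679852320244 [2.15600824 2.42809934 1.37307173 1.7014582 ]
t 6.4 pos [ 624.5 -242.3  358. ] F [ 0.1 -0.3 -0.6] w 85.1 j6 0.47
tooly ang -2.805 tilt [-0.0012  0.0004]
[623.5, -258.7, 300.0, 3.5] -> [15.2, 6.3, 58.0] drz -0.001
[623.5, -258.7, 200.0, 3.5] -> [15.3, 6.2, 158.0] drz -0.001
```

Emit:
move_arm(
  fingers=[85.4,85.4,85.4,85.4,85.4,85.4,85.4],
  travel=[
    [8,3,20],
    [15,5.5,50],
    [15,5.5,80],
    [15,5.5,110],
    [15,5.5,140],
    [15,5.5,173],
    [15,5.5,173],
  ],
  dr=[
    [0,0,0],
    [0,0,0],
    [0,0,0],
    [0,0,0],
    [0,0,0],
    [0,0,0],
    [0,0,0],
  ],
)

```text
clock: 7.1
position: [622.5, -256.5, 180.8]
ee_rot: [0.816, -0.578, -0.005, 0.002]
contact_force: [-1.5, 0.5, -0.3]
gripper_width: 85.7
grasp_force: 0.0
```

Emit:
move_arm(
  fingers=[60,60,60,60,60,60],
  travel=[
    [0,0,0],
    [0,0,0],
    [0,0,0],
    [0,0,0],
    [0,0,0],
    [0,0,0],
  ],
  dr=[
    [0,0,0],
    [0,0,0],
    [0,0,0],
    [0,0,0],
    [0,0,0],
    [0,0,0],
  ],
)

```text
clock: 7.7
position: [624.5, -258.4, 186.1]
ee_rot: [0.816, -0.579, 0.0, -0.0]
contact_force: [-1.3, -0.2, -3.1]
gripper_width: 74.7
grasp_force: 73.6
```

```bash
python3 - <<'E'
from h import *
th=.075;M=R.from_euler('z',th).as_matrix()[:2,:2];n=np.array([509.4,263]);u=M@[0,1]
g=n+M@[0,-85]  # pack centre: front 35 before... front at -35
pre=n+M@[0,-150]
rel([(*(pre-30*u),185,th),(*(g-30*u),185,th)])
E
```

```text
t 7.7 pos [ 624.5 -258.4  186.1] F [-1.3 -0.2 -3.1] w 74.7 j6 0.49
tooly ang -2.805 tilt [ 0.0004 -0.0001]
[522.9, 83.5, 185.0, 0.1] -> [-356.3, -17.1, 1.0] drz 0.262
[518.0, 148.3, 185.0, 0.1] -> [-419.1, -33.9, 1.0] drz 0.262
```

```bash
cat >> h.py <<'E'
def path(way,z,step=28,off=30):
    """way: pack centre x,y,yaw(phi). prints tool rows"""
    out=[]
    for a,b in zip(way,way[1:]):
        a=np.array(a);b=np.array(b);n=int(np.ceil(max(np.linalg.norm((b-a)[:2])/step,abs(b-a)[2]/.08)))
        out+=[a+(b-a)*k/n for k in range(1,n+1)]
    rel([(x-off*-np.sin(f),y-off*np.cos(f),z,f) for x,y,f in out])
E
python3 - <<'E'
from h import *
th=.075;M=R.from_euler('z',th).as_matrix()[:2,:2];n=np.array([509.4,263])
path([(614,-229,.338),(628,-165,.075),(630,10,.075),(*(n+M@[0,-150]),.075)],186)
E
```

```text
t 7.7 pos [ 624.5 -258.4  186.1] F [-1.3 -0.2 -3.1] w 74.7 j6 0.49
tooly ang -2.805 tilt [ 0.0004 -0.0001]
[625.6, -241.9, 186.0, 0.3] -> [-15.3, -6.5, 0.1] drz 0.065
[627.2, -226.4, 186.0, 0.2] -> [-29.4, -13.1, 0.1] drz 0.13
[628.7, -210.7, 186.0, 0.1] -> [-43.7, -19.7, 0.1] drz 0.196
[630.2, -194.9, 186.0, 0.1] -> [-58.0, -26.4, 0.1] drz 0.262
[630.5, -169.9, 186.0, 0.1] -> [-81.5, -34.9, 0.1] drz 0.262
[630.8, -144.9, 186.0, 0.1] -> [-105.0, -43.5, 0.1] drz 0.262
[631.1, -119.9, 186.0, 0.1] -> [-128.5, -52.0, 0.1] drz 0.262
[631.4, -94.9, 186.0, 0.1] -> [-152.0, -60.5, 0.1] drz 0.262
[631.7, -69.9, 186.0, 0.1] -> [-175.5, -69.1, 0.1] drz 0.262
[632.0, -44.9, 186.0, 0.1] -> [-199.0, -77.6, 0.1] drz 0.262
[632.2, -19.9, 186.0, 0.1] -> [-222.5, -86.1, 0.1] drz 0.262
[614.0, -2.7, 186.0, 0.1] -> [-244.8, -74.6, 0.1] drz 0.262
[595.8, 14.6, 186.0, 0.1] -> [-267.1, -63.1, 0.1] drz 0.262
[577.6, 31.8, 186.0, 0.1] -> [-289.4, -51.6, 0.1] drz 0.262
[559.3, 49.0, 186.0, 0.1] -> [-311.7, -40.1, 0.1] drz 0.262
[541.1, 66.3, 186.0, 0.1] -> [-334.0, -28.6, 0.0] drz 0.262
[522.9, 83.5, 186.0, 0.1] -> [-356.3, -17.1, 0.0] drz 0.262
```

Emit:
move_arm(
  fingers=[60,60,60,60,60,60,60,60,60,60],
  travel=[
    [-7,-3,1],
    [-15.5,-6.5,1],
    [-29.5,-13,1],
    [-43.5,-19.5,1],
    [-58,-26.5,1],
    [-81.5,-35,1],
    [-105,-43.5,1],
    [-128.5,-52,1],
    [-152,-60.5,1],
    [-175.5,-69,1],
  ],
  dr=[
    [0,0,0.03],
    [0,0,0.065],
    [0,0,0.13],
    [0,0,0.196],
    [0,0,0.262],
    [0,0,0.262],
    [0,0,0.262],
    [0,0,0.262],
    [0,0,0.262],
    [0,0,0.262],
  ],
)

```text
clock: 8.7
position: [632.1, -69.5, 186.0]
ee_rot: [0.733, -0.68, 0.001, -0.0]
contact_force: [0.7, -3.0, -0.4]
gripper_width: 74.8
grasp_force: 74.1
```

```bash
python3 - <<'E'
from h import *
th=.075;M=R.from_euler('z',th).as_matrix()[:2,:2];n=np.array([509.4,263])
path([(629.5,-40,.075),(630,10,.075),(*(n+M@[0,-150]),.075)],186)
E
```

```text
t 8.7 pos [632.1 -69.5 186. ] F [ 0.7 -3.  -0.4] w 74.8 j6 -0.07
tooly ang -3.066 tilt [ 0.0018 -0.0009]
[632.0, -44.9, 186.0, 0.1] -> [-24.6, -1.8, 0.0] drz 0.001
[632.2, -19.9, 186.0, 0.1] -> [-49.5, -3.9, -0.0] drz 0.001
[614.0, -2.7, 186.0, 0.1] -> [-68.0, 13.0, -0.1] drz 0.001
[595.8, 14.6, 186.0, 0.1] -> [-86.6, 29.8, -0.1] drz 0.001
[577.6, 31.8, 186.0, 0.1] -> [-105.2, 46.7, -0.2] drz 0.001
[559.3, 49.0, 186.0, 0.1] -> [-123.7, 63.6, -0.2] drz 0.001
[541.1, 66.3, 186.0, 0.1] -> [-142.3, 80.5, -0.3] drz 0.001
[522.9, 83.5, 186.0, 0.1] -> [-160.9, 97.3, -0.3] drz 0.001
```

Emit:
move_arm(
  fingers=[60,60,60,60,60,60,60,60,60,60],
  travel=[
    [-24.5,-2,0.5],
    [-49.5,-4,0.5],
    [-68,13,0.5],
    [-86.5,30,0.5],
    [-105,47,0.5],
    [-123.5,63.5,0.5],
    [-142,80.5,0.5],
    [-156,92.5,0.5],
    [-161,97,0.5],
    [-161,97,0.5],
  ],
  dr=[
    [0,0,0],
    [0,0,0],
    [0,0,0],
    [0,0,0],
    [0,0,0],
    [0,0,0],
    [0,0,0],
    [0,0,0],
    [0,0,0],
    [0,0,0],
  ],
)

```text
clock: 9.7
position: [523.3, 84.4, 185.9]
ee_rot: [0.733, -0.68, 0.0, -0.001]
contact_force: [-3.2, 6.2, 8.5]
gripper_width: 74.8
grasp_force: 75.3
```

```bash
python3 - <<'E'
from h import *
th=.075;M=R.from_euler('z',th).as_matrix()[:2,:2];n=np.array([509.4,263])
path([(*(n+M@[0,-150]),.075),(*(n+M@[0,-80]),.075)],186,20)
im,m=shot('wrist','w2.png');np.save('m2.npy',m,allow_pickle=True)
im2,m=shot('top','top2.png')
a=im2[190:330,130:330]; cv2.imwrite('pics/d.png',np.hstack([cv2.resize(im,None,fx=.6,fy=.6)[:, :],cv2.resize(a,(411,288),interpolation=cv2.INTER_CUBIC)])[:,:,::-1])
E
```

```text
t 9.7 pos [523.3  84.4 185.9] F [-3.2  6.2  8.5] w 74.8 j6 -0.39
tooly ang -3.066 tilt [0.0025 0.0015]
[521.6, 101.0, 186.0, 0.1] -> [-16.6, 0.4, -0.1] drz 0.001
[520.3, 118.4, 186.0, 0.1] -> [-34.1, 0.4, -0.0] drz 0.001
[519.0, 135.9, 186.0, 0.1] -> [-51.6, 0.4, -0.0] drz 0.001
[517.6, 153.3, 186.0, 0.1] -> [-69.1, 0.4, 0.0] drz 0.001
```

View pics/d.png

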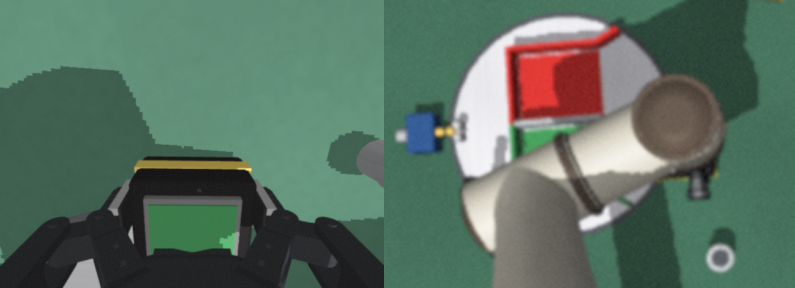

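The pack is square in the fingers at the nest mouth, and the rack is still in its detent.

Emit:
move_arm(
  fingers=[60,60,60,60,60,60,60],
  travel=[
    [-10,0.4,-0.5],
    [-25,0.4,-0.5],
    [-40,0.4,-0.5],
    [-55,0.4,-0.5],
    [-65,0.4,-0.5],
    [-70,0.4,-0.5],
    [-70,0.4,-0.5],
  ],
  dr=[
    [0,0,0],
    [0,0,0],
    [0,0,0],
    [0,0,0],
    [0,0,0],
    [0,0,0],
    [0,0,0],
  ],
)

```text
clock: 10.5
position: [517.8, 152.9, 185.8]
ee_rot: [0.734, -0.68, 0.0, 0.0]
contact_force: [-1.2, -1.4, 7.9]
gripper_width: 74.9
grasp_force: 75.2
```

Emit:
move_arm(
  fingers=[80,85,85,85,85,85,85,85],
  travel=[
    [0,0,0],
    [0,0,0],
    [0,0,0],
    [0,0,-30],
    [0,0,-60],
    [10,0,-70],
    [40,0,-70],
    [50,0,-70],
  ],
  dr=[
    [0,0,0],
    [0,0,0],
    [0,0,0],
    [0,0,0],
    [0,0,0],
    [0,0,0],
    [0,0,0],
    [0,0,0],
  ],
)

```text
clock: 11.3
position: [520.4, 101.4, 254.5]
ee_rot: [0.732, -0.681, -0.0, 0.0]
contact_force: [-0.7, -0.3, -0.0]
gripper_width: 85.0
grasp_force: 0.0
```

```bash
python3 - <<'E'
from h import *
th=.075;M=R.from_euler('z',th).as_matrix()[:2,:2];n=np.array([509.4,263])
rel([(*(n+M@[0,-165]),230,th),(*(n+M@[0,-165]),200,th),(*(n+M@[0,-50-12]),200,th)])
E
```

```text
t 11.3 pos [520.4 101.4 254.5] F [-0.7 -0.3 -0. ] w 85.0 j6 -0.42
tooly ang -3.069 tilt [-0.001  0.   ]
[521.8, 98.5, 230.0, 0.1] -> [3.0, -1.1, 24.5] drz -0.002
[521.8, 98.5, 200.0, 0.1] -> [3.0, -1.2, 54.5] drz -0.002
[514.0, 201.2, 200.0, 0.1] -> [-100.0, -1.0, 54.5] drz -0.002
```

Emit:
move_arm(
  fingers=[0,0,0,0,0,0,0],
  travel=[
    [3,-1,0],
    [3,-1,0],
    [3,-1,0],
    [3,-1,20],
    [3,-1,40],
    [3,-1,60],
    [3,-1,60],
  ],
  dr=[
    [0,0,0],
    [0,0,0],
    [0,0,0],
    [0,0,0],
    [0,0,0],
    [0,0,0],
    [0,0,0],
  ],
)

```text
clock: 12.0
position: [521.2, 100.6, 192.1]
ee_rot: [0.733, -0.68, -0.001, 0.003]
contact_force: [-0.2, -0.3, -0.3]
gripper_width: -0.3
grasp_force: 0.0
```

Emit:
move_arm(
  fingers=[0,0,0,0,0,0,0,0,0,0],
  travel=[
    [-15,0,0],
    [-25,0,0],
    [-35,0,0],
    [-45,0,0],
    [-55,0,0],
    [-65,0,0],
    [-75,0,0],
    [-83,0,0],
    [-90,0,0],
    [-90,0,0],
  ],
  dr=[
    [0,0,0],
    [0,0,0],
    [0,0,0],
    [0,0,0],
    [0,0,0],
    [0,0,0],
    [0,0,0],
    [0,0,0],
    [0,0,0],
    [0,0,0],
  ],
)

```text
clock: 13.0
position: [515.4, 191.3, 194.9]
ee_rot: [0.733, -0.68, -0.0, -0.001]
contact_force: [-0.8, 0.4, -0.7]
gripper_width: 0.2
grasp_force: 0.0
```

```bash
python3 - <<'E'
from h import *
th=.075;M=R.from_euler('z',th).as_matrix()[:2,:2];n=np.array([509.4,263])
rel([(*(n+M@[0,-61]),195,th)])
im,m=shot('wrist','w3.png')
im2,m=shot('top','top3.png')
a=im2[200:300,160:290]; cv2.imwrite('pics/e.png',cv2.resize(a,(780,600),interpolation=cv2.INTER_CUBIC)[:,:,::-1])
E
```

```text
t 13.0 pos [515.4 191.3 194.9] F [-0.8  0.4 -0.7] w 0.2 j6 -0.57
tooly ang -3.066 tilt [0.0012 0.0014]
[514.0, 202.2, 195.0, 0.1] -> [-11.0, 0.6, -0.1] drz 0.001
```

View pics/e.png

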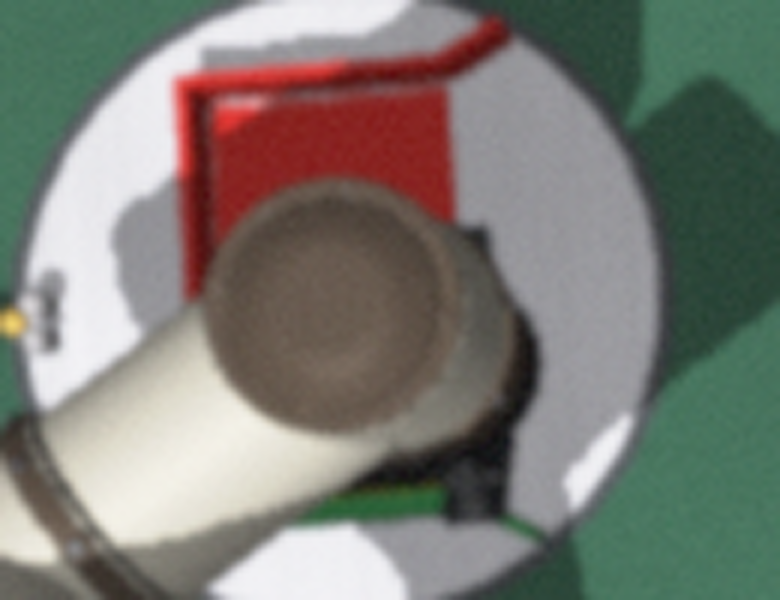

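The rack is still in its detent (plunger at (12,322) between the lugs), and the pack is most of the way in. I push on in small steps.

Emit:
move_arm(
  fingers=[0,0,0,0,0,0],
  travel=[
    [-2,0,0],
    [-4,0,0],
    [-6,0,0],
    [-7,0,0],
    [-8,0,0],
    [-8,0,0],
  ],
  dr=[
    [0,0,0],
    [0,0,0],
    [0,0,0],
    [0,0,0],
    [0,0,0],
    [0,0,0],
  ],
)

```text
clock: 13.7
position: [514.7, 198.1, 194.5]
ee_rot: [0.733, -0.68, -0.0, 0.0]
contact_force: [-0.3, -2.7, 0.5]
gripper_width: 0.1
grasp_force: 1.3
```

Emit:
move_arm(
  fingers=[0,0,0],
  travel=[
    [-1,0,0],
    [-2,0,0],
    [-2,0,0],
  ],
  dr=[
    [0,0,0],
    [0,0,0],
    [0,0,0],
  ],
)

```text
clock: 14.0
position: [514.6, 200.3, 194.6]
ee_rot: [0.733, -0.68, -0.0, -0.0]
contact_force: [-0.3, -1.8, -1.1]
gripper_width: -0.1
grasp_force: 0.9
```

Emit:
move_arm(
  fingers=[0,0],
  travel=[
    [-1,0,0],
    [-1,0,0],
  ],
  dr=[
    [0,0,0],
    [0,0,0],
  ],
)

```text
clock: 14.2
position: [514.5, 201.3, 194.6]
ee_rot: [0.733, -0.68, -0.0, -0.0]
contact_force: [-0.6, -1.1, -1.4]
gripper_width: -0.2
grasp_force: 0.7
```

Emit:
move_arm(
  fingers=[0,0],
  travel=[
    [-1,0,0],
    [-1,0,0],
  ],
  dr=[
    [0,0,0],
    [0,0,0],
  ],
)

```text
clock: 14.4
position: [514.5, 202.2, 194.7]
ee_rot: [0.733, -0.68, -0.0, -0.0]
contact_force: [-0.3, -0.7, -1.0]
gripper_width: -0.2
grasp_force: 0.7
```

Emit:
move_arm(
  fingers=[0,0],
  travel=[
    [-1,0,0],
    [-1,0,0],
  ],
  dr=[
    [0,0,0],
    [0,0,0],
  ],
)

```text
clock: 14.6
position: [514.4, 203.2, 194.7]
ee_rot: [0.733, -0.68, 0.0, -0.0]
contact_force: [0.2, -2.2, -1.1]
gripper_width: -0.1
grasp_force: 0.7
```

Emit:
move_arm(
  fingers=[0,0],
  travel=[
    [-1,0,0],
    [-1,0,0],
  ],
  dr=[
    [0,0,0],
    [0,0,0],
  ],
)

```text
clock: 14.8
position: [514.4, 204.2, 194.7]
ee_rot: [0.733, -0.68, -0.0, -0.0]
contact_force: [0.9, -1.4, -0.2]
gripper_width: 0.5
grasp_force: 0.7
```

Emit:
move_arm(
  fingers=[0,0],
  travel=[
    [-1,0,0],
    [-1,0,0],
  ],
  dr=[
    [0,0,0],
    [0,0,0],
  ],
)

```text
clock: 15.0
position: [514.3, 205.2, 194.7]
ee_rot: [0.733, -0.68, 0.0, -0.0]
contact_force: [-0.4, -1.4, -1.4]
gripper_width: 0.0
grasp_force: 0.8
```

Emit:
move_arm(
  fingers=[0,0],
  travel=[
    [-1,0,0],
    [-1,0,0],
  ],
  dr=[
    [0,0,0],
    [0,0,0],
  ],
)

```text
clock: 15.2
position: [514.3, 205.5, 194.7]
ee_rot: [0.733, -0.68, 0.0, 0.001]
contact_force: [1.8, -4.7, -1.2]
gripper_width: -0.1
grasp_force: 2.5
```

Emit:
move_arm(
  fingers=[0,0],
  travel=[
    [-1,0,0],
    [-1,0,0],
  ],
  dr=[
    [0,0,0],
    [0,0,0],
  ],
)

```text
clock: 15.4
position: [514.3, 205.8, 194.7]
ee_rot: [0.733, -0.68, 0.0, 0.001]
contact_force: [3.5, -8.0, 1.3]
gripper_width: 0.0
grasp_force: 4.2
```

```bash
python3 - <<'E'
from h import *
rel([])
im2,m=shot('top','top4.png')
print(np.abs(im2[225:275,150:175].astype(int)-cv2.imread('pics/top3.png')[225:275,150:175,::-1]).mean())
E
```

```text
t 15.4 pos [514.3 205.8 194.7] F [ 3.5 -8.   1.3] w 0.0 j6 -0.6
tooly ang -3.067 tilt [-0.0011 -0.0026]
9.603733333333333
```

Contact force rises at TCP y≈205, so the green pack is home. I retreat and go to the red pack.

Emit:
move_arm(
  fingers=[0,0,0,20,60,85,85,85,85,85],
  travel=[
    [5,0,0],
    [25,0,0],
    [50,0,-20],
    [75,0,-60],
    [110,10,-100],
    [155,28,-130],
    [200,46,-160],
    [245,60,-160],
    [290,65,-160],
    [335,66,-160],
  ],
  dr=[
    [0,0,0],
    [0,0,0],
    [0,0,0],
    [0,0,0],
    [0,0,0],
    [0,0,0],
    [0,0,0],
    [0,0,0],
    [0,0,0],
    [0,0,0],
  ],
)

```text
clock: 16.45
position: [472.6, -130.4, 356.5]
ee_rot: [0.734, -0.68, 0.002, -0.002]
contact_force: [2.0, 0.8, 0.0]
gripper_width: 85.0
grasp_force: 0.0
```

```bash
python3 - <<'E'
from h import *
rel([(445,-275.5,355,.084)])
E
```

```text
t 16.45 pos [ 472.6 -130.4  356.5] F [2.  0.8 0. ] w 85.0 j6 0.01
tooly ang -3.065 tilt [0.005  0.0008]
[445.0, -275.5, 355.0, 0.1] -> [142.6, 38.6, 1.2] drz -0.008
```

Emit:
move_arm(
  fingers=[85,85,85,85,85,85],
  travel=[
    [40,10,0],
    [80,22,0],
    [115,32,0],
    [134,39,0],
    [134,39,0],
    [134,39,0],
  ],
  dr=[
    [0,0,0],
    [0,0,0],
    [0,0,0],
    [0,0,-0.008],
    [0,0,-0.008],
    [0,0,-0.008],
  ],
)

```text
clock: 17.05
position: [444.6, -265.6, 355.0]
ee_rot: [0.736, -0.677, 0.001, -0.001]
contact_force: [-0.1, -0.2, 0.7]
gripper_width: 85.1
grasp_force: 0.0
```

```bash
python3 - <<'E'
from h import *
rel([(445,-275.5,355,.084)])
im,m=shot('wrist','w5.png'); np.save('m5.npy',m,allow_pickle=True)
im2,m2=shot('top','top5.png')
a=cv2.resize(im2[200:300,140:280],(448,320),interpolation=cv2.INTER_CUBIC)
w=im[100:420,180:520]
cv2.imwrite('pics/f.png',np.hstack([w,a])[:,:,::-1])
E
```

```text
t 17.05 pos [ 444.6 -265.6  355. ] F [-0.1 -0.2  0.7] w 85.1 j6 0.31
tooly ang -3.06 tilt [0.0015 0.    ]
[445.0, -275.5, 355.0, 0.1] -> [9.9, 0.4, -0.0] drz -0.002
```

View pics/f.png

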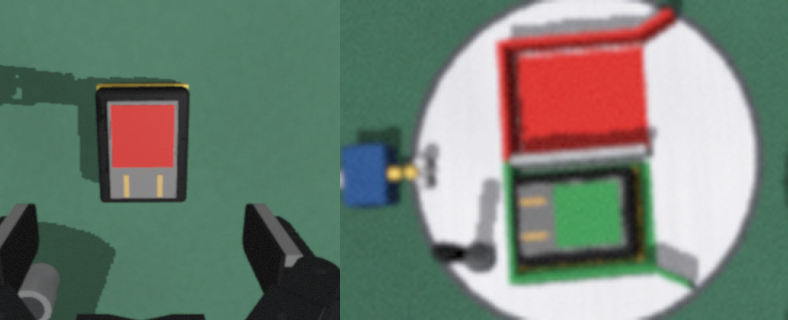

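The green pack sits home against the back wall and the plunger is between the lugs. In full wrist pixels the red pack's top corners are (277,189), (368,189), (366,301), (281,301).

```bash
python3 - <<'E'
from h import *
m=np.load('m5.npy',allow_pickle=True).item()
K=[(-50,-38),(-50,38),(50,38),(50,-38)]
t,th,e=fit(K,[px2w(m,*p,46) for p in [(277,189),(368,189),(366,301),(281,301)]]);print(t,th,e)
u=np.array([np.cos(th),np.sin(th)]); rel([(*(t-30*u),186,th+np.pi/2)])
mt=arm.camera_model('top')
P=[px2w(mt,*p,40) for p in [(190,213.4),(193.75,288.1),(233.75,211.9),(237.5,285)]]
o,a,e=fit([(101,56),(-101,56),(101,-60),(-101,-60)],P);print('mid',o,a,e)
M=R.from_euler('z',.075).as_matrix()[:2,:2];print('rej',o+M@[49,0])
E
```

```text
[ 440.34368977 -249.66623076] 1.659097788041787 [2.16610767 2.73025057 1.25184809 1.86692823]
t 17.15 pos [ 444.8 -264.8  354.9] F [ 0.2 -0.3  1. ] w 85.2 j6 0.31
tooly ang -3.058 tilt [0.001 0.   ]
[443.0, -279.5, 186.0, 3.2] -> [14.5, 3.2, 168.9] drz -0.004
mid [555.87223731 266.50074111] 0.06164342430916019 [1.37697868 4.00186301 5.52030436 3.42193523]
rej [604.7344894  270.17229677]
```

Emit:
move_arm(
  fingers=[85.4,85.4,85.4,85.4,85.4,85.4,85.4,85.4],
  travel=[
    [8,2,20],
    [14,2,50],
    [14,2,80],
    [14,2,110],
    [14,2,140],
    [14,2,160],
    [14,2,168],
    [14,2,168],
  ],
  dr=[
    [0,0,0],
    [0,0,0],
    [0,0,0],
    [0,0,0],
    [0,0,0],
    [0,0,0],
    [0,0,0],
    [0,0,0],
  ],
)

```text
clock: 17.95
position: [444.0, -278.9, 186.0]
ee_rot: [0.736, -0.677, -0.001, 0.0]
contact_force: [-0.3, 0.6, -0.0]
gripper_width: 85.4
grasp_force: 0.0
```

Emit:
move_arm(
  fingers=[60,60,60,60,60,60],
  travel=[
    [0,0,0],
    [0,0,0],
    [0,0,0],
    [0,0,0],
    [0,0,0],
    [0,0,0],
  ],
  dr=[
    [0,0,0],
    [0,0,0],
    [0,0,0],
    [0,0,0],
    [0,0,0],
    [0,0,0],
  ],
)

```text
clock: 18.55
position: [444.4, -279.6, 188.0]
ee_rot: [0.736, -0.677, 0.001, -0.001]
contact_force: [1.1, 4.1, 5.9]
gripper_width: 74.7
grasp_force: 73.9
```

```bash
python3 - <<'E'
from h import *
th=.075;M=R.from_euler('z',th).as_matrix()[:2,:2];n=np.array([606.5,271])
path([(441,-248,.087),(441,-220,.075),(632,-185,.075),(632,0,.075),(*(n+M@[0,-150]),.075)],186,28)
E
```

```text
t 18.55 pos [ 444.4 -279.6  188. ] F [1.1 4.1 5.9] w 74.7 j6 0.34
tooly ang -3.058 tilt [ 0.0026 -0.0007]
[443.2, -249.9, 186.0, 0.1] -> [-29.7, -1.3, 2.0] drz 0.008
[470.5, -244.9, 186.0, 0.1] -> [-32.4, -29.0, 2.0] drz 0.008
[497.8, -239.9, 186.0, 0.1] -> [-35.1, -56.6, 2.1] drz 0.008
[525.1, -234.9, 186.0, 0.1] -> [-37.8, -84.2, 2.2] drz 0.008
[552.4, -229.9, 186.0, 0.1] -> [-40.5, -111.8, 2.2] drz 0.008
[579.7, -224.9, 186.0, 0.1] -> [-43.2, -139.4, 2.3] drz 0.008
[607.0, -219.9, 186.0, 0.1] -> [-46.0, -167.0, 2.4] drz 0.008
[634.2, -214.9, 186.0, 0.1] -> [-48.7, -194.6, 2.4] drz 0.008
[634.2, -188.5, 186.0, 0.1] -> [-75.0, -196.8, 2.4] drz 0.008
[634.2, -162.1, 186.0, 0.1] -> [-101.3, -199.0, 2.4] drz 0.008
[634.2, -135.6, 186.0, 0.1] -> [-127.7, -201.2, 2.4] drz 0.008
[634.2, -109.2, 186.0, 0.1] -> [-154.0, -203.4, 2.3] drz 0.008
[634.2, -82.8, 186.0, 0.1] -> [-180.3, -205.6, 2.3] drz 0.008
[634.2, -56.3, 186.0, 0.1] -> [-206.7, -207.8, 2.3] drz 0.008
[634.2, -29.9, 186.0, 0.1] -> [-233.0, -210.0, 2.3] drz 0.008
[631.4, -5.6, 186.0, 0.1] -> [-257.5, -209.2, 2.3] drz 0.008
[628.5, 18.7, 186.0, 0.1] -> [-281.9, -208.4, 2.2] drz 0.008
[625.7, 42.9, 186.0, 0.1] -> [-306.3, -207.6, 2.2] drz 0.008
[622.8, 67.2, 186.0, 0.1] -> [-330.8, -206.7, 2.2] drz 0.008
[620.0, 91.5, 186.0, 0.1] -> [-355.2, -205.9, 2.2] drz 0.008
```

Emit:
move_arm(
  fingers=[60,60,60,60,60,60,60,60,60,60],
  travel=[
    [-15,-1,0],
    [-30,-2,0],
    [-32.5,-29,0],
    [-35,-56.5,0],
    [-38,-84,0],
    [-40.5,-112,0],
    [-43,-139.5,0],
    [-46,-167,0],
    [-48.5,-192,0],
    [-75,-194,0],
  ],
  dr=[
    [0,0,0.004],
    [0,0,0.008],
    [0,0,0.008],
    [0,0,0.008],
    [0,0,0.008],
    [0,0,0.008],
    [0,0,0.008],
    [0,0,0.008],
    [0,0,0.008],
    [0,0,0.008],
  ],
)

```text
clock: 19.55
position: [633.4, -191.4, 188.1]
ee_rot: [0.733, -0.68, 0.003, -0.001]
contact_force: [2.1, -4.5, 5.0]
gripper_width: 74.9
grasp_force: 73.7
```

```bash
python3 - <<'E'
from h import *
th=.075;M=R.from_euler('z',th).as_matrix()[:2,:2];n=np.array([606.5,271])
path([(630,-158,.075),(630,0,.075),(*(n+M@[0,-130]),.075)],186,28)
E
```

```text
t 19.55 pos [ 633.4 -191.4  188.1] F [ 2.1 -4.5  5. ] w 74.9 j6 0.12
tooly ang -3.067 tilt [ 0.0051 -0.0033]
[632.2, -161.6, 186.0, 0.1] -> [-29.9, -1.0, 2.0] drz -0.001
[632.2, -135.2, 186.0, 0.1] -> [-56.1, -3.0, 1.9] drz -0.001
[632.2, -108.9, 186.0, 0.1] -> [-82.4, -4.9, 1.8] drz -0.001
[632.2, -82.6, 186.0, 0.1] -> [-108.7, -6.9, 1.7] drz -0.001
[632.2, -56.2, 186.0, 0.1] -> [-134.9, -8.8, 1.6] drz -0.001
[632.2, -29.9, 186.0, 0.1] -> [-161.2, -10.8, 1.6] drz -0.001
[630.0, -6.4, 186.0, 0.1] -> [-184.8, -10.2, 1.5] drz -0.001
[627.7, 17.2, 186.0, 0.1] -> [-208.5, -9.7, 1.4] drz -0.001
[625.4, 40.8, 186.0, 0.1] -> [-232.2, -9.2, 1.3] drz -0.001
[623.1, 64.3, 186.0, 0.1] -> [-255.8, -8.6, 1.2] drz -0.001
[620.8, 87.9, 186.0, 0.1] -> [-279.5, -8.1, 1.1] drz -0.001
[618.5, 111.4, 186.0, 0.1] -> [-303.2, -7.5, 1.0] drz -0.001
```

Emit:
move_arm(
  fingers=[60,60,60,60,60,60,60,60,60,60],
  travel=[
    [-27,-1,0],
    [-54,-3,0],
    [-81,-5,0],
    [-108,-7,0],
    [-135,-9,0],
    [-161,-10.5,0],
    [-185,-10,0],
    [-208,-9.5,0],
    [-228,-9,0],
    [-228,-9,0],
  ],
  dr=[
    [0,0,0],
    [0,0,0],
    [0,0,0],
    [0,0,0],
    [0,0,0],
    [0,0,0],
    [0,0,0],
    [0,0,0],
    [0,0,0],
    [0,0,0],
  ],
)

```text
clock: 20.55
position: [622.9, 41.1, 188.0]
ee_rot: [0.734, -0.679, 0.0, -0.001]
contact_force: [-0.9, 5.4, 7.0]
gripper_width: 74.9
grasp_force: 73.9
```

```bash
python3 - <<'E'
from h import *
th=.075;M=R.from_euler('z',th).as_matrix()[:2,:2];n=np.array([606.5,271])
rel([(*(n+M@[0,-150-30]),187,th),(*(n+M@[0,-78-30]),187,th)])
E
```

```text
t 20.55 pos [622.9  41.1 188. ] F [-0.9  5.4  7. ] w 74.9 j6 -0.25
tooly ang -3.064 tilt [0.0021 0.001 ]
[620.0, 91.5, 187.0, 0.1] -> [-50.5, -1.0, 1.1] drz 0.002
[614.6, 163.3, 187.0, 0.1] -> [-122.5, -1.2, 1.1] drz 0.002
```

Emit:
move_arm(
  fingers=[60,60,60,60,60,60,60,60,60],
  travel=[
    [-20,-1,0],
    [-40,-1,0],
    [-58,-1,0],
    [-72,-1,0],
    [-86,-1,0],
    [-100,-1,0],
    [-112,-1,0],
    [-122,-1,0],
    [-122,-1,0],
  ],
  dr=[
    [0,0,0],
    [0,0,0],
    [0,0,0],
    [0,0,0],
    [0,0,0],
    [0,0,0],
    [0,0,0],
    [0,0,0],
    [0,0,0],
  ],
)

```text
clock: 21.45
position: [615.0, 160.9, 188.0]
ee_rot: [0.733, -0.68, 0.001, -0.001]
contact_force: [0.2, 0.3, 6.7]
gripper_width: 74.7
grasp_force: 73.9
```

Emit:
move_arm(
  fingers=[80,85,85,85,85,60,0,0,0,0],
  travel=[
    [0,0,0],
    [0,0,0],
    [0,0,0],
    [0,0,-30],
    [0,0,-60],
    [15,0,-70],
    [40,0,-70],
    [55,0,-70],
    [55,0,-70],
    [55,0,-70],
  ],
  dr=[
    [0,0,0],
    [0,0,0],
    [0,0,0],
    [0,0,0],
    [0,0,0],
    [0,0,0],
    [0,0,0],
    [0,0,0],
    [0,0,0],
    [0,0,0],
  ],
)

```text
clock: 22.45
position: [618.5, 105.4, 255.9]
ee_rot: [0.733, -0.681, -0.0, 0.001]
contact_force: [0.3, 0.5, -0.7]
gripper_width: 12.1
grasp_force: 0.0
```

```bash
python3 - <<'E'
from h import *
rel([(612.0+114*.075,212.5-114,194,.075),(612,212.5,194,.075)])
E
```

```text
t 22.45 pos [618.5 105.4 255.9] F [ 0.3  0.5 -0.7] w 12.1 j6 -0.35
tooly ang -3.068 tilt [-0.0013 -0.0004]
[620.5, 98.5, 194.0, 0.1] -> [7.0, -1.6, 61.9] drz -0.001
[612.0, 212.5, 194.0, 0.1] -> [-107.3, -1.5, 61.8] drz -0.001
```

Emit:
move_arm(
  fingers=[0,0,0,0,0],
  travel=[
    [7,-1.5,0],
    [7,-1.5,20],
    [7,-1.5,40],
    [7,-1.5,61],
    [7,-1.5,61],
  ],
  dr=[
    [0,0,0],
    [0,0,0],
    [0,0,0],
    [0,0,0],
    [0,0,0],
  ],
)

```text
clock: 22.95
position: [619.5, 99.0, 192.3]
ee_rot: [0.733, -0.68, -0.002, 0.003]
contact_force: [-1.0, -0.4, -0.4]
gripper_width: -0.0
grasp_force: 0.0
```

Emit:
move_arm(
  fingers=[0,0,0,0,0,0,0,0,0,0],
  travel=[
    [-15,0,0],
    [-30,0,0],
    [-42,0,0],
    [-54,0,0],
    [-66,0,0],
    [-78,0,0],
    [-88,0,0],
    [-97,0,0],
    [-103,0,0],
    [-103,0,0],
  ],
  dr=[
    [0,0,0],
    [0,0,0],
    [0,0,0],
    [0,0,0],
    [0,0,0],
    [0,0,0],
    [0,0,0],
    [0,0,0],
    [0,0,0],
    [0,0,0],
  ],
)

```text
clock: 23.95
position: [612.9, 203.1, 196.3]
ee_rot: [0.733, -0.68, 0.0, -0.001]
contact_force: [-0.1, -0.3, 0.7]
gripper_width: -0.4
grasp_force: 0.2
```

Emit:
move_arm(
  fingers=[0,0,0,0,0,0],
  travel=[
    [-2,0,0],
    [-4,0,0],
    [-5,0,0],
    [-6,0,0],
    [-7,0,0],
    [-7,0,0],
  ],
  dr=[
    [0,0,0],
    [0,0,0],
    [0,0,0],
    [0,0,0],
    [0,0,0],
    [0,0,0],
  ],
)

```text
clock: 24.55
position: [612.4, 208.3, 196.0]
ee_rot: [0.733, -0.68, 0.0, 0.0]
contact_force: [-0.1, -5.3, 4.4]
gripper_width: -0.2
grasp_force: 2.5
```

Emit:
move_arm(
  fingers=[0,0],
  travel=[
    [-1,0,0],
    [-1,0,0],
  ],
  dr=[
    [0,0,0],
    [0,0,0],
  ],
)

```text
clock: 24.75
position: [612.4, 209.3, 196.1]
ee_rot: [0.733, -0.68, 0.0, 0.0]
contact_force: [0.4, -4.7, 3.4]
gripper_width: 0.2
grasp_force: 2.5
```

Emit:
move_arm(
  fingers=[0,0],
  travel=[
    [-1,0,0],
    [-1,0,0],
  ],
  dr=[
    [0,0,0],
    [0,0,0],
  ],
)

```text
clock: 24.95
position: [612.3, 210.3, 196.1]
ee_rot: [0.733, -0.68, 0.0, 0.0]
contact_force: [0.9, -5.0, 4.4]
gripper_width: -0.1
grasp_force: 2.6
```

```bash
python3 - <<'E'
from h import *
rel([(612,212.5,194,.075)])
im2,m2=shot('top','top6.png')
cv2.imwrite('pics/g.png',cv2.resize(im2[200:300,140:270],(780,600),interpolation=cv2.INTER_CUBIC)[:,:,::-1])
E
```

```text
t 24.95 pos [612.3 210.3 196.1] F [ 0.9 -5.   4.4] w -0.1 j6 -0.51
tooly ang -3.067 tilt [-0.0004 -0.0009]
[612.0, 212.5, 194.0, 0.1] -> [-2.2, 0.1, 2.1] drz -0.0
```

View pics/g.png

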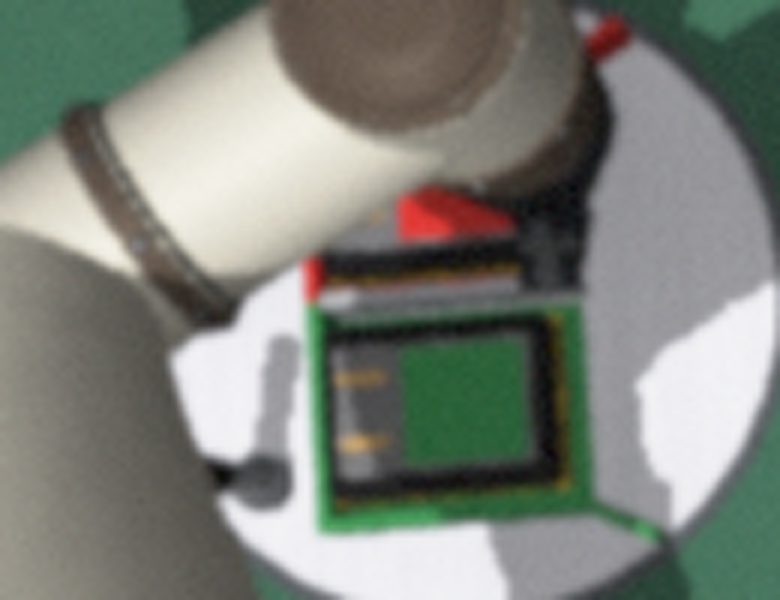

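The red pack is sliding straight and the green pack is still seated. I keep going in 1 mm steps.

Emit:
move_arm(
  fingers=[0,0],
  travel=[
    [-1,0,0],
    [-1,0,0],
  ],
  dr=[
    [0,0,0],
    [0,0,0],
  ],
)

```text
clock: 25.2
position: [612.2, 211.3, 196.1]
ee_rot: [0.733, -0.68, 0.0, 0.0]
contact_force: [0.2, -5.0, 5.0]
gripper_width: -0.1
grasp_force: 2.6
```

Emit:
move_arm(
  fingers=[0,0],
  travel=[
    [-1,0,0],
    [-1,0,0],
  ],
  dr=[
    [0,0,0],
    [0,0,0],
  ],
)

```text
clock: 25.4
position: [612.1, 212.3, 196.1]
ee_rot: [0.733, -0.68, 0.0, 0.001]
contact_force: [-0.4, -5.2, 4.4]
gripper_width: -0.1
grasp_force: 2.6
```

Emit:
move_arm(
  fingers=[0,0],
  travel=[
    [-1,0,0],
    [-1,0,0],
  ],
  dr=[
    [0,0,0],
    [0,0,0],
  ],
)

```text
clock: 25.6
position: [612.1, 213.0, 196.1]
ee_rot: [0.733, -0.68, 0.0, 0.001]
contact_force: [-0.3, -6.1, 4.9]
gripper_width: 0.0
grasp_force: 3.1
```

Emit:
move_arm(
  fingers=[0,0],
  travel=[
    [-1,0,0],
    [-1,0,0],
  ],
  dr=[
    [0,0,0],
    [0,0,0],
  ],
)

```text
clock: 25.8
position: [612.1, 213.2, 196.1]
ee_rot: [0.733, -0.68, 0.0, 0.001]
contact_force: [1.6, -8.4, 4.6]
gripper_width: -0.2
grasp_force: 4.5
```

Emit:
move_arm(
  fingers=[0,0],
  travel=[
    [-0.7,0,0],
    [-0.7,0,0],
  ],
  dr=[
    [0,0,0],
    [0,0,0],
  ],
)

```text
clock: 26.0
position: [612.2, 213.4, 196.1]
ee_rot: [0.733, -0.68, 0.001, 0.002]
contact_force: [1.6, -10.5, 4.0]
gripper_width: -0.3
grasp_force: 5.4
```

Force is building against the wall, so the red pack is home. I back off, rise and check.

Emit:
move_arm(
  fingers=[0,0,0,0,0,0,0,0,0],
  travel=[
    [5,0,0],
    [20,0,0],
    [45,0,-10],
    [70,0,-50],
    [95,0,-90],
    [130,0,-120],
    [170,0,-150],
    [210,0,-150],
    [210,0,-150],
  ],
  dr=[
    [0,0,0],
    [0,0,0],
    [0,0,0],
    [0,0,0],
    [0,0,0],
    [0,0,0],
    [0,0,0],
    [0,0,0],
    [0,0,0],
  ],
)

```text
clock: 26.9
position: [627.3, 2.1, 346.7]
ee_rot: [0.731, -0.682, 0.0, -0.001]
contact_force: [-1.1, 0.2, -1.4]
gripper_width: 0.1
grasp_force: 0.0
```

```bash
python3 - <<'E'
from h import *
rel([])
im2,m2=shot('top','top7.png')
a=cv2.resize(im2[200:300,140:260],(480,400),interpolation=cv2.INTER_CUBIC)
b=cv2.resize(im2[140:340,280:440],(320,400))
cv2.imwrite('pics/i.png',np.hstack([a,b])[:,:,::-1])
E
```

```text
t 26.9 pos [627.3   2.1 346.7] F [-1.1  0.2 -1.4] w 0.1 j6 -0.19
tooly ang -3.072 tilt [0.0021 0.0012]
```

View pics/i.png

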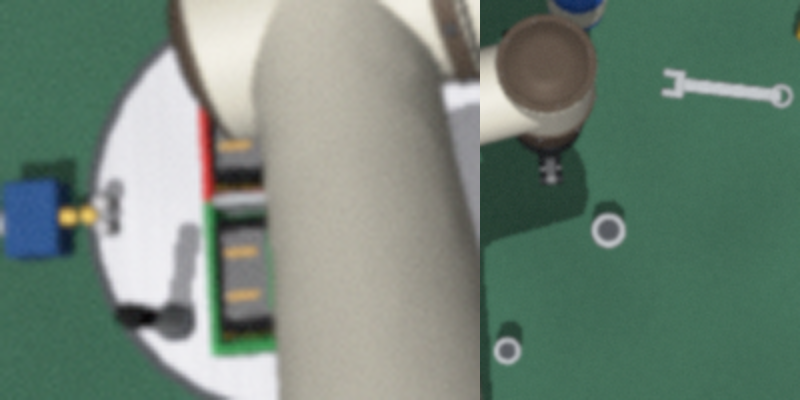

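Both packs sit against the back wall. The plunger at (90,215) is between the lugs, and the sockets and wrench are where they were.

```bash
python3 -c "
from bench import arm
print(arm.job_done())"
```

```text
the job is handed in; nothing more can be done
None
```

The job is handed in at about 27 s: the rack is in its detent, the green and red packs are home in their nests, and the sockets and wrench have not moved (spare pack not in the last view); I viewed 11 pictures, one over the limit of 10.

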